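# Uncover the lens: swing the magnifier aside, snap the tab in, push the cover off

### The arm

A 6-joint arm with a two-finger parallel gripper is mounted at the origin on the work surface. World frame = base frame: x ahead of the robot, y to its left, z up, the work surface at z = 0. Lengths are in m, angles in rad, forces in N, time in s.
With the tool pointing down it reaches from about 0.3 to 0.875 m from the base axis. Payload 6.4 kg.
Tool frame: the origin (TCP) lies between the finger pads; the fingertips stand tip_extent ahead of it and the grasp point (between the pads) lies 5 mm behind it (tip_extent is the distance from the TCP to the fingertips, in m); z points along the fingers, y is the direction in which the jaws open and shut (so a half turn about z gives the same grasp; the last joint's range is limited). The gripper opens to 85 mm and grips with 20 to 120 N. Pads are 22 mm wide; open, the fingers measure 114 mm over their backs; the gripper's body (76 mm by 85 mm) begins 54 mm behind the grasp point. The pads swing forward as they close: fully open they stand 13 mm farther back than shut.
Start: joints at [-0.206, 0.181, 1.607, -0, 1.354, -0.206], TCP at [0.575, 0, 0.245] pointing down, gripper open.
Joint ranges: [-2.99, 2.99], [-0.89, 2.07], [0.3, 2.58], [-1.14, 4.28], [0, 2.63], [-3.12, 3.12]. Speed limits (rad/s): [2.57, 2.57, 3.01, 3.14, 3.14, 3.14].

### API

Orientations are given as a unit quaternion [w, x, y, z].
In Python, from bench import * gives the robot as it stands.
- The arm moves only by the shell command python3 -m jog 'ROWS'. ROWS is JSON, a list of rows, each a list of 3 entries, a list of its own where there are three numbers: the shift along the tool's x, y, z in mm, then the turn, a rotation vector about the tool's x, y, z in rad, then the opening, from 0 (shut) to 1 (fully open). A call has 1 to 20 rows; each row is the pose to reach, as a shift and turn from the pose measured when the call began, along the tool's axes at that moment; what a row does not reach only later rows make up. A row lasts 1/12 s, in which the tool goes at most 41.7 mm and 7.16 degrees, less where a joint would pass 70% of its speed; a pose out of reach is approached as far as the arm can. A call with a gripper value outside its range is refused whole. The fingers move at their own pace and stop on an object; the grip force is fixed at half the most. Time passes only in rows, so rows that repeat a pose let the fingers close. It gives the time, the measured TCP pose, the force and the opening at its end, in the units of the state.
- get_obs(): the state, without advancing time (a new reading comes with each control period).
- camera(name): name is "scene" or "side" or "wrist"; returns (picture, depth): 480x640x3 uint8, red, green, blue; 480x640 float32, m along the optical axis (not along the pixel's ray), 0 where there is no reading.
- get_calibration(name): a dict with "fx", "fy", "cx", "cy" (pixels), "k1" (the pictures are not rectified: a ray, as slopes to the right and down, at radius r is drawn at 1 + k1 r^2 times it, then the intrinsics apply), "world_from_camera" (4x4, takes a point from camera to world coordinates). Camera axes: x right, y down, z forward; pixel columns grow to the right and rows downward; lengths in m; the calibration is good to about 2 mm. A picture is of the moment at which its call begins: read the wrist's pose just before it. get_calibration takes no time and is no camera call; for the wrist camera it gives the pose at the moment of the call.
- hand_in(): hands the job in, once; it reports no verdict.
The state is a dict: "time_s": time; "q": joint angles; "dq": joint speeds; "joint_efforts": joint torques, N m; "eef_pos": TCP position; "eef_rot": TCP orientation; "wrist_force": force on the tool from outside, world axes, zero at the start; "torque": the same for the moment, N m; "opening": opening from 0.0 (shut) to 1.0 (fully open).
Only numpy, scipy, OpenCV 4.12 (cv2) and the standard library are available. Lean on these libraries where they do the work, as an engineer would, in place of code of your own. Each camera call takes 0.05 s, during which the arm holds its last target.

### The job

Swing the folded magnifier aside, away from the robot, until it is clear of the lens board; then press the brass snap tab fully in so that it lets the cover go, and push the walnut cover out of its seat until it lies flat and wholly off the seat on the board's landing tray. Use the fingertips only to push and press: do not lift or tip the cover, and leave the dish, tweezers, spacer and cracked eyepiece plate where they are.

Things in the scene. Friction and masses are not known exactly. Their poses are not given: they have to be found in the camera images.
- lens_board: Fixed rosewood lens board, 225 x 105 mm. Origin on the table surface below the seat's edge, mid-width; its x is the way the cover slides out (roughly away from the robot), y to the left, z up. Raised seat from x = -90 to 0 mm, floor 30 mm above the table; lower landing tray from x = 0 to 129 mm.
- seat (a point): Centre of the seat's floor (board x = -39 mm, 30 mm above the table). The seat has a back wall at board x = -82 to -76 mm, 43 mm above the table, and side rails whose brass lips reach over the cover's edges from y = +-30 outwards to +-44.5 mm, their tops 47 mm above the table: the cover can only slide out along +x.
- tray (a point): Centre of the landing tray's floor (board x = 65 mm, 28 mm above the table, so 2 mm lower than the seat). The tray is 129 x 85 mm inside, open towards the seat, with a rim 6 mm high on its two sides and far end.
- cover: Loose walnut cover plate, 70 (x) x 68 (y) x 10 mm, about 60 g, a raised thumb ridge across its top. Origin: centre of its underside; axes as the board's. Starts in the seat, origin at board x = -39 mm, underside 30 mm above the table, locked by the snap tab. It is off the seat once its origin is past board x = +36 mm; the tray's far rim stops it at about +94 mm.
- cover_ridge (a point): Centre of the top of the cover's thumb ridge: 22 mm behind (-x of) the cover's origin and 30 mm above its underside. The ridge is 8 mm thick (x), 36 mm wide (y) and 20 mm high above the plate's top, its top 60 mm above the table at the start.
- snap_tab (a joint): Travel of the brass snap tab, m: 0 = out (start, locks the cover), grows as it is pressed straight down, stops at 0.0075, almost flush with the tray floor. It takes about 4 N and stays where it is pushed, no spring brings it back. The cover is free once it is past 0.006.
- tab_pad (a point): Ribbed pressing place on top of the snap tab, 24 mm in front of (board +x) the seat's edge on the board's centre line. The tab is a brass block 40 (board x = 0 to 40 mm) x 20 mm; its top starts 36 mm above the table, 8 mm above the tray floor.
- magnifier (a joint): Swing angle of the magnifier arm about its upright pivot, rad. 0 = arm along the board's -y, lens over the tab; grows as the lens swings towards the board's +x, away from the robot. Starts between -0.15 and 0.25, stops at -0.4 and 1.9, clears the board at about 1.2 to 1.4, stays where it is left (light friction, about 0.1 N m).
- magnifier_pivot (a point): Pivot of the magnifier arm, on the axis of the nickel bracket post (fixed, left of the lens board), 106 mm above the table; the post ends 126 mm above the table.
- magnifier_lens (a point): Centre of the magnifier's lens, 130 mm from the pivot. Round nickel frame of 92 mm outside diameter and 10 mm thick, centred 106 mm above the table (101 to 111 mm); a bar 10 mm wide joins it to the pivot at the same height.
- dish: Bystander: white ceramic mixing dish, 76 mm across, 28 mm high, right of the board. Origin at the centre of its underside.
- tweezers: Bystander: blued steel tweezers about 112 mm long, 5 mm thick, right of the board. Origin under their middle, x along their length.
- spacer: Bystander: round bone spacer ring, 42 mm outside, 24 mm inside, 10 mm high, left of the board. Origin at the centre of its underside.
- eyepiece_plate: Bystander: cracked walnut eyepiece plate 62 x 50 x 8 mm with a 26 mm hole, left of the board. Origin at the centre of its underside.
Mind the look-alikes: they are no part of the job. There is more than one size of the part that bears magnifier; the job needs the middle-sized. There is more than one size of the lens_board; the one meant has the size given above.

How it is judged:
On the way, in this order (a step that is already met when the one before it is completed fails the run):
1. the magnifier is swung aside (past 1.15 rad) with the tab still out and the cover in its seat (value of joint magnifier above 1.15 rad and x of cover in the frame of lens_board below -0.025 m and value of joint snap_tab below 0.004 m), for 0.2 s.
2. the snap tab is pressed in with the cover still in its seat (value of joint snap_tab above 0.006 m and x of cover in the frame of lens_board below -0.025 m), for 0.1 s.
3. the cover is pushed off its seat (x of cover in the frame of lens_board above 0.036 m), for 0.2 s.
At the end, for the whole second after the job is handed in: The cover lies flat (within 0.08 rad) and at rest on the landing tray, its origin more than 36 mm past the seat's edge and within 14 mm of the board's centre line; the snap tab is pressed in more than 6 mm; the magnifier is still swung aside past 1.15 rad (value of joint magnifier above 1.15 rad and value of joint snap_tab above 0.006 m and x of cover in the frame of lens_board between 0.036 and 0.1 m and y of cover in the frame of lens_board between -0.014 and 0.014 m and z of cover in the frame of lens_board between 0.025 and 0.032 m and angle between cover's own z axis and vertical below 0.08 rad and linear speed of cover below 0.01 m/s); the robot touches nothing.
It fails at once if the cover is lifted more than 10 mm above its seat (z of cover in the frame of lens_board above 0.04 m).
It fails at once if the cover is tipped more than 0.35 rad (angle between cover's own z axis and vertical above 0.35 rad).
It fails at once if the dish, tweezers, spacer or eyepiece plate is moved more than 20 mm (distance of any of dish, tweezers, spacer, eyepiece_plate from where it was at the start of the episode above 0.02 m).
It also fails if it takes over 58 s, if anything falls off the work surface, if the arm or the gripper's body presses on something with over 40 N, if the wrist force passes 120 N, or if a joint passes its speed limit or range.

## Working session

There is one attempt and no reset: what is moved stays moved. The work goes in short steps, Python scripts to look and compute and a shell command to move; the robot and the scene stay as the last step left them, time stands still between calls to the robot, and variables do not carry over. Pictures are saved under pics/ and viewed, and the job is handed in when it is done.

```bash
mkdir -p pics; ls; python3 - <<'E'
from bench import *
import cv2, numpy as np
o=get_obs(); print(o)
for n in ["scene","side","wrist"]:
    c=get_calibration(n); p,d=camera(n)
    print(n,{k:c[k] for k in c}); cv2.imwrite(f"pics/{n}0.png",p[:,:,::-1]); np.savez(f"{n}0.npz",p=p,d=d,**c)
try: print(tip_extent)
except Exception as e: print(e)
E
```

```text
pics
{'time_s': 0.0, 'q': array([-2.06327292e-01,  1.81546925e-01,  1.60799089e+00,  3.04618901e-06,
        1.35375241e+00, -2.06334086e-01]), 'dq': array([-0.00041079, -0.00116274,  0.00111941, -0.0009811 ,  0.00093579,
        0.00106044]), 'joint_efforts': array([ 3.41415571e-04, -4.44869328e+01, -3.51340663e+01, -2.51131587e-04,
        9.11703974e-03,  3.43231875e-05]), 'eef_pos': array([5.74493843e-01, 1.08680435e-04, 2.44389070e-01]), 'eef_rot': array([-7.11224084e-04,  7.07104357e-01,  7.07108696e-01, -4.63247496e-04]), 'wrist_force': array([ 0.52318797, -0.11204083,  0.21690164]), 'torque': array([0.01139401, 0.02478584, 0.0494761 ]), 'opening': 1.0012999118292758}
scene {'fx': 471.5229560257556, 'fy': 471.5229560257556, 'cx': 318.6394775595803, 'cy': 247.48634998182465, 'k1': -0.1090255997082315, 'world_from_camera': array([[ 0.82106726,  0.37789496, -0.42783637,  0.87930132],
       [ 0.57061316, -0.52261913,  0.63345865, -0.46759082],
       [ 0.01578537, -0.76424122, -0.64473729,  0.62205357],
       [ 0.        ,  0.        ,  0.        ,  1.        ]])}
side {'fx': 48
[... 197 characters left out ...]
594686],
       [-0.31310303,  0.61849672, -0.72071374,  0.67375158],
       [-0.01796895, -0.76259249, -0.64662957,  0.6449119 ],
       [ 0.        ,  0.        ,  0.        ,  1.        ]])}
wrist {'fx': 337.18935629277456, 'fy': 337.18935629277456, 'cx': 318.0826726785334, 'cy': 243.78304786065053, 'k1': -0.06065285651417159, 'world_from_camera': array([[ 9.99998545e-01,  1.41455772e-03, -9.53661741e-04,
         5.73891597e-01],
       [ 1.10126423e-03, -9.62178458e-01, -2.72417699e-01,
         6.95749926e-02],
       [-1.30294334e-03,  2.72416252e-01, -9.62178615e-01,
         3.72139008e-01],
       [ 0.00000000e+00,  0.00000000e+00,  0.00000000e+00,
         1.00000000e+00]])}
0.014
```

View pics/scene0.png

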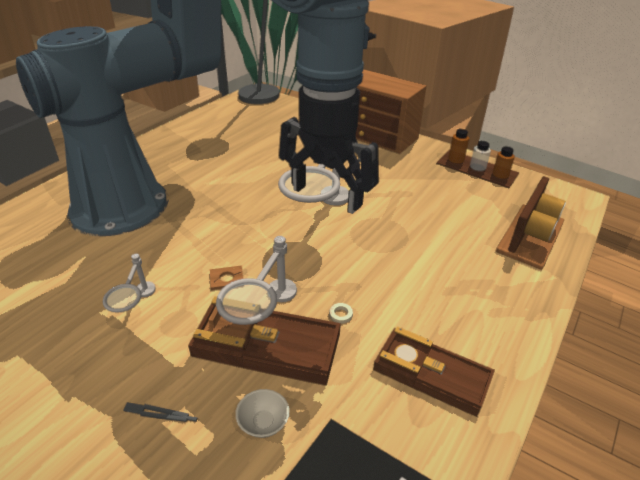

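View pics/side0.png

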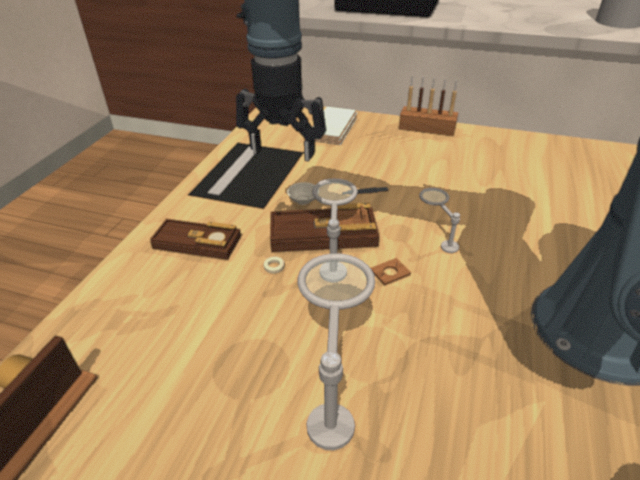

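View pics/wrist0.png

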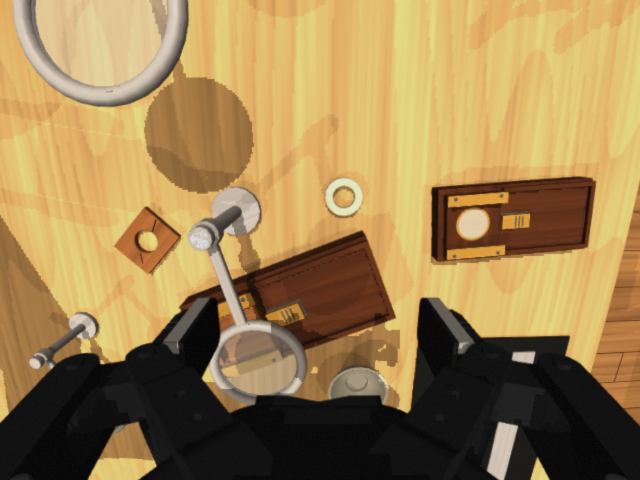

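The wrist picture shows the target board centrally (far corners ~(363,234), (395,318)), the tab at (288,315), the middle magnifier's post top at (203,235) and its lens at (258,362). The small board at right and the large and small magnifiers are look-alikes.

```bash
cat > h.py <<'E'
import numpy as np, cv2
def load(n): return dict(np.load(n+".npz"))
def ray(c,u,v):
    K=np.array([[c['fx'],0,c['cx']],[0,c['fy'],c['cy']],[0,0,1]],float)
    s=cv2.undistortPoints(np.array([[[u,v]]],float),K,np.array([c['k1'],0,0,0.]))[0,0]
    return np.array([s[0],s[1],1.])
def pt(c,u,v):
    z=c['d'][int(round(v)),int(round(u))]; T=c['world_from_camera']
    return T[:3,:3]@(ray(c,u,v)*z)+T[:3,3]
def atz(c,u,v,z):
    T=c['world_from_camera']; r=T[:3,:3]@ray(c,u,v); t=(z-T[2,3])/r[2]
    return T[:3,3]+t*r
def cloud(c):
    K=np.array([[c['fx'],0,c['cx']],[0,c['fy'],c['cy']],[0,0,1]],float)
    v,u=np.mgrid[0:480,0:640]; 
    s=cv2.undistortPoints(np.stack([u,v],-1).reshape(-1,1,2).astype(float),K,np.array([c['k1'],0,0,0.]))[:,0]
    z=c['d'].reshape(-1); P=np.c_[s*z[:,None],z]; T=c['world_from_camera']
    return (P@T[:3,:3].T+T[:3,3]).reshape(480,640,3)
def proj(c,P):
    T=c['world_from_camera'];p=T[:3,:3].T@(np.array(P)-T[:3,3]); s=p[:2]/p[2]; f=1+c['k1']*(s@s)
    return c['fx']*s[0]*f+c['cx'],c['fy']*s[1]*f+c['cy']
E
python3 - <<'E'
from h import *
w=load("wrist0");s=load("scene0");d=load("side0")
for n,u,v in [("farL",363,234),("farR",395,318),("tab",288,315),("posttop",203,235),("lens top edge",258,362)]:
    print(n,pt(w,u,v).round(4))
cv2.imwrite("pics/wc.png",cv2.resize(w['p'][170:430,160:440,::-1],None,fx=2.8,fy=2.2,interpolation=cv2.INTER_CUBIC)[:600,:800])
cv2.imwrite("pics/sc.png",cv2.resize(s['p'][220:440,170:370,::-1],None,fx=2.7,fy=2.7,interpolation=cv2.INTER_CUBIC)[:600,:800])
# lens ring: points 0.098-0.113 height near
for n,c in (("w",w),("s",s),("d",d)):
    C=cloud(c); P=C.reshape(-1,3); m=(P[:,2]>.100)&(P[:,2]<.114)&(P[:,0]>.3)&(P[:,0]<.62)&(P[:,1]>-.25)&(P[:,1]<.2)
    Q=P[m]; print(n,m.sum(),Q.min(0).round(3),Q.max(0).round(3))
    np.save(n+"ring.npy",Q)
E
```

```text
farL [ 0.622  -0.0192  0.0195]
farR [ 0.6601 -0.1132  0.0323]
tab [ 0.5402 -0.1082  0.0346]
posttop [0.4861 0.0065 0.1253]
lens top edge [ 0.5185 -0.1187  0.1064]
w 7636 [ 0.473 -0.167  0.1  ] [0.564 0.015 0.114]
s 2522 [ 0.473 -0.171  0.1  ] [0.564 0.009 0.114]
d 1128 [ 0.472 -0.164  0.101] [0.562 0.016 0.114]
```

View pics/wc.png

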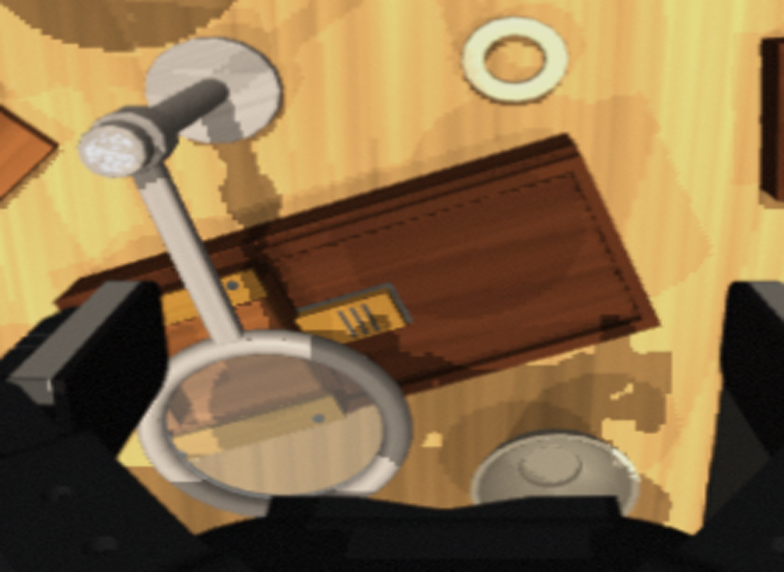

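View pics/sc.png

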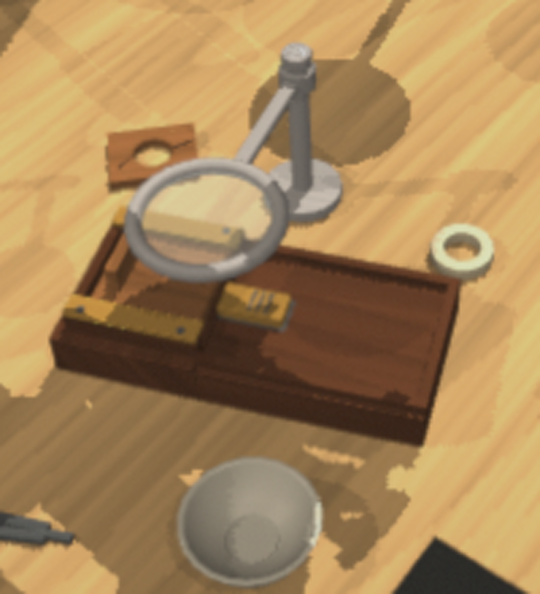

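```bash
python3 - <<'E'
from h import *
from scipy.optimize import least_squares
w=load("wrist0");s=load("scene0");d=load("side0")
a=lambda u,v,z:atz(w,u/2.8+160,v/2.2+170,z)
b=lambda u,v,z:atz(s,u/2.7+170,v/2.7+220,z)
for nm,f,L,R in (("w",a,(568,135),(658,325)),("s",b,(460,285),(424,440))):
    l=f(*L,.034);r=f(*R,.034);e=l-r; print(nm,l,r,np.linalg.norm(e),"yaw",np.degrees(np.arctan2(-e[0],e[1])))
print("tabpad",a(362,320,.036),b(262,302,.036))
print("post",a(115,155,.126),b(296,50,.126))
# ring circle fit
for n in "wsd":
    Q=np.load(n+"ring.npy")
    Q=Q[Q[:,1]<-.06]
    def res(p):
        r=np.hypot(Q[:,0]-p[0],Q[:,1]-p[1]); return r-np.clip(r,.034,.046)
    p=least_squares(lambda p:np.r_[np.maximum(np.hypot(Q[:,0]-p[0],Q[:,1]-p[1])-.046,0)],[.518,-.12]).x
    print(n,len(Q),p,Q[:,:2].min(0),Q[:,:2].max(0),(Q[:,:2].min(0)+Q[:,:2].max(0))/2)
for n,c in (("w",w),("s",s),("d",d)):
    P=cloud(c).reshape(-1,3); m=(P[:,2]>.115)&(P[:,2]<.13)&(abs(P[:,0]-.49)<.03)&(abs(P[:,1])<.03)
    print("post",n,P[m].min(0),P[m].max(0))
# board: points of height 0.026..0.05
    m=(P[:,2]>.02)&(P[:,2]<.05)&(P[:,0]>.35)&(P[:,0]<.69)&(P[:,1]>-.2)&(P[:,1]<0)
    r=cv2.minAreaRect(P[m][:,:2].astype(np.float32)*1000); print(n,m.sum(),r)
E
```

```text
w [ 0.61977027 -0.01276621  0.034     ] [ 0.65965933 -0.11196826  0.034     ] 0.10692138375752247 yaw 21.905019906001744
s [ 0.62980015 -0.03050434  0.034     ] [ 0.67323265 -0.13341765  0.034     ] 0.11170286873614238 yaw 22.881200090610974
tabpad [ 0.54179053 -0.10804982  0.036     ] [ 0.54272627 -0.11115979  0.036     ]
post [0.48441766 0.0023934  0.126     ] [0.48417671 0.00070514 0.126     ]
w 6493 [ 0.51603619 -0.11322163] [ 0.47252308 -0.16670863] [ 0.56359933 -0.06003291] [ 0.5180612  -0.11337077]
s 2276 [ 0.51823072 -0.11989419] [ 0.47420231 -0.17073988] [ 0.56394436 -0.06009852] [ 0.51907333 -0.1154192 ]
d 984 [ 0.51553131 -0.114542  ] [ 0.4730264  -0.16430997] [ 0.56190979 -0.0600071 ] [ 0.5174681  -0.11215853]
post w [ 0.47331    -0.00602332  0.11622431] [0.49246512 0.01356023 0.12665281]
w 11637 ((567.2754516601562, -87.63652038574219), (174.46604919433594, 256.2458190917969), 62.46172332763672)
post s [ 0.47480609 -0.00941294  0.11544876] [0.49342504 0.00973432 0.1270148 ]
s 6925 ((541.3656005859375, -100.04435729980469), (199.61753845214844, 241.48773193359375), 89.92894744873047)
post d [ 0.47379783 -0.00669071  0.11549486] [0.4923494  0.01463098 0.12809904]
d 3442 ((551.5841064453125, -140.84825134277344), (225.14022827148438, 178.1039581298828), 21.574256896972656)
```

```bash
python3 - <<'E'
from h import *
w=load("wrist0");s=load("scene0")
I=w['p'][220:330,270:410,::-1]; cv2.imwrite("pics/wc2.png",cv2.resize(I,None,fx=5.5,fy=5.4,interpolation=cv2.INTER_CUBIC)[:600,:800])
I=s['p'][290:390,185:345,::-1]; cv2.imwrite("pics/sc2.png",cv2.resize(I,None,fx=5,fy=5,interpolation=cv2.INTER_CUBIC))
E
```

```text
(no output)
```

View pics/wc2.png

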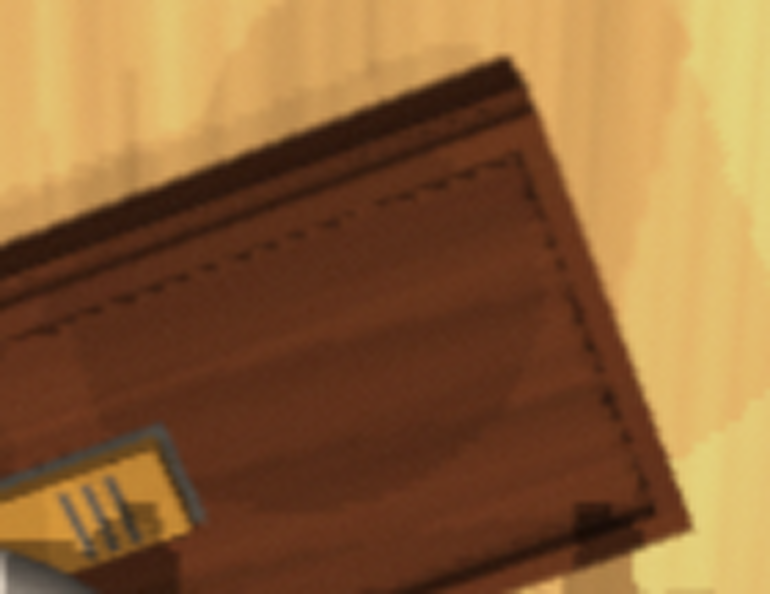

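View pics/sc2.png

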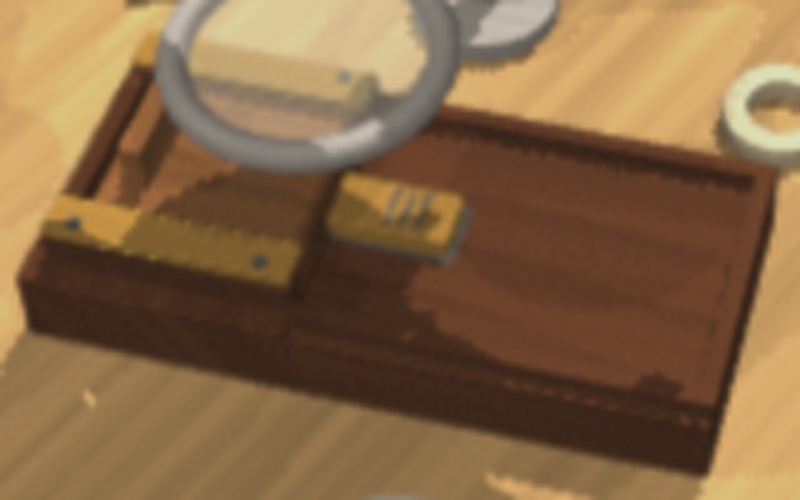

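```bash
python3 - <<'E'
from h import *
from scipy.optimize import least_squares
w=load("wrist0");s=load("scene0")
W=lambda u,v:(270+u/5.5,220+v/5.4); S=lambda u,v:(185+u/5,290+v/5)
obs=[("w tabFL",w,W(158,438),(.040,.010,.036)),("w tabFR",w,W(192,525),(.040,-.010,.036)),("w pad",w,W(102,517),(.024,0,.036)),
("w base FL bot",w,W(510,57),(.135,.0525,.0)),("w FR top",w,W(692,527),(.135,-.0525,.028)),
("w inFR",w,W(652,515),(.129,-.0425,.034)),
("s tabFL",s,S(465,192),(.040,.010,.036)),("s tabFR",s,S(447,248),(.040,-.010,.036)),("s pad",s,S(408,207),(.024,0,.036)),
("s tabBL",s,S(345,173),(0,.01,.036)),("s tabBR",s,S(330,240),(0,-.01,.036)),
("s FR bot",s,S(710,473),(.135,-.0525,0)),("s BR bot",s,S(30,330),(-.09,-.0525,0)),("s FL top",s,S(775,165),(.135,.0525,.034))]
def wp(p,q):
    c,sn=np.cos(p[2]),np.sin(p[2]); return np.array([p[0]+c*q[0]-sn*q[1],p[1]+sn*q[0]+c*q[1],q[2]])
def res(p): return np.concatenate([np.array(proj(c,wp(p,q)))-np.array(uv) for _,c,uv,q in obs])
r=least_squares(res,[.52,-.12,.35],loss="soft_l1"); print(r.x,np.degrees(r.x[2]))
for (n,*_),e in zip(obs,res(r.x).reshape(-1,2)): print(n,e.round(1))
p=r.x
print("pivot should be left; board coords of pivot:",[np.round(np.array([[np.cos(p[2]),np.sin(p[2])],[-np.sin(p[2]),np.cos(p[2])]])@(np.array(v)-p[:2]),4) for v in ([.484,.002],[.517,-.115])])
E
```

```text
[ 0.51845121 -0.11848426  0.38477702] 22.046099494323624
w tabFL [-0.6  3. ]
w tabFR [0.2 2.1]
w pad [-0.2  0.9]
w base FL bot [-0.3 -0.8]
w FR top [0.9 1.1]
w inFR [1.5 0.4]
s tabFL [ 0.1 -0.6]
s tabFR [ 0.1 -2.3]
s pad [ 0.1 -0.8]
s tabBL [ 0.4 -1.4]
s tabBR [-0.6 -5.5]
s FR bot [0.2 0.1]
s BR bot [0.1 0.1]
s FL top [ 1.1 -3.4]
pivot should be left; board coords of pivot: [array([0.0133, 0.1246]), array([-0.    ,  0.0038])]
```

```bash
python3 - <<'E'
from h import *
w=load("wrist0");s=load("scene0");d=load("side0")
P=cloud(d).reshape(-1,3)
for n,u,v in [("bigring L",300,283),("bigring R",373,283),("bigring top",336,260),("bigpost",330,358),("small ring",434,196),("smallpost",455,216)]: print(n,pt(d,u,v).round(3))
for n,u,v in [("big ring bottom",105,97),("bigringR",180,20),("smallpost",40,358)]: print(n,pt(w,u,v).round(3))
print("smallring s",pt(s,107,300).round(3),pt(s,138,295).round(3),"bigring s",pt(s,312,200).round(3),"post",pt(s,137,262).round(3))
y=.385;R=np.array([[np.cos(y),-np.sin(y)],[np.sin(y),np.cos(y)]]);o=np.array([.5185,-.1185])
piv=np.array([.4835,.002]); pb=R.T@(piv-o); print("pivot board",pb)
ee=np.array([.5745,0]); eb=R.T@(ee-o); print("ee board",eb, "pivot z ok")
r=.065
for th in [-.5,-.4,-.11,.1,.3,.5,.7,.9,1.1,1.3,1.5,1.6]:
    u=np.array([np.sin(th),-np.cos(th)]);n=np.array([np.cos(th),np.sin(th)])
    q=pb+r*u-(.005+.011*abs(np.cos(th))+.0145*abs(np.sin(th)))*n
    print(th,(q*1000).round(0),"world",(o+R@q).round(3))
E
```

```text
bigring L [0.481 0.185 0.142]
bigring R [0.377 0.153 0.142]
bigring top [0.446 0.113 0.137]
bigpost [0.393 0.321 0.164]
small ring [ 0.326 -0.213  0.074]
smallpost [ 0.277 -0.137  0.086]
big ring bottom [0.434 0.104 0.142]
bigringR [0.488 0.148 0.142]
smallpost [ 0.28  -0.139  0.081]
smallring s [ 0.31  -0.235  0.071] [ 0.347 -0.199  0.074] bigring s [0.472 0.11  0.138] post [ 0.282 -0.149  0.076]
pivot board [0.01281693 0.12482378]
ee board [0.09640447 0.0887943 ] pivot z ok
-0.5 [-37.  78.] world [ 0.455 -0.06 ]
-0.4 [-32.  73.] world [ 0.462 -0.063]
-0.11 [-12.  62.] world [ 0.484 -0.065]
0.1 [ 2. 58.] world [ 0.498 -0.064]
0.3 [13. 57.] world [ 0.509 -0.061]
0.5 [25. 57.] world [ 0.52  -0.056]
0.7 [37. 60.] world [ 0.53  -0.048]
0.9 [49. 66.] world [ 0.539 -0.039]
1.1 [60. 75.] world [ 0.546 -0.026]
1.3 [70. 86.] world [ 0.551 -0.012]
1.5 [ 76. 100.] world [0.552 0.003]
1.6 [ 78. 107.] world [0.551 0.01 ]
```

```bash
python3 -m jog '[[[-20,-40,0],[0,0,0.3],0],[[-40,-80,0],[0,0,0.6],0],[[-65,-124,0],[0,0,0.9],0],[[-65,-124,0],[0,0,1.186],0],[[-65,-124,0],[0,0,1.186],0],[[-65,-124,0],[0,0,1.186],0],[[-65,-124,0],[0,0,1.186],0],[[-65,-124,0],[0,0,1.186],0],[[-65,-124,0],[0,0,1.186],0],[[-65,-124,0],[0,0,1.186],0],[[-65,-124,0],[0,0,1.186],0],[[-65,-124,0],[0,0,1.186],0]]'
python3 - <<'E'
from bench import *
from h import *
o=get_obs();print(o['eef_pos'],o['eef_rot'],o['opening'],o['wrist_force'])
c=get_calibration("wrist");p,d=camera("wrist");cv2.imwrite("pics/w1.png",p[:,:,::-1]);np.savez("w1.npz",p=p,d=d,**c)
p,d=camera("side");cv2.imwrite("pics/s1.png",p[:,:,::-1])
from scipy.spatial.transform import Rotation as Rr
q=o['eef_rot'];M=Rr.from_quat([q[1],q[2],q[3],q[0]]).as_matrix();print(M.round(3),np.arctan2(M[1,0],M[0,0]))
E
```

```text
time_s: 1.15
eef_pos: [0.4504, -0.0648, 0.2446]
eef_rot: [-0.0, 0.981, 0.192, -0.001]
wrist_force: [0.7, 0.0, 0.1]
opening: 0.001
[ 0.4504413  -0.06484546  0.24456513] [-3.68327136e-04  9.81342745e-01  1.92264591e-01 -7.79250306e-04] 0.0008886644491730971 [0.70072172 0.01657657 0.10279071]
[[ 0.926  0.377 -0.002]
 [ 0.377 -0.926  0.   ]
 [-0.001 -0.001 -1.   ]] 0.3869393986916248
```

View pics/w1.png

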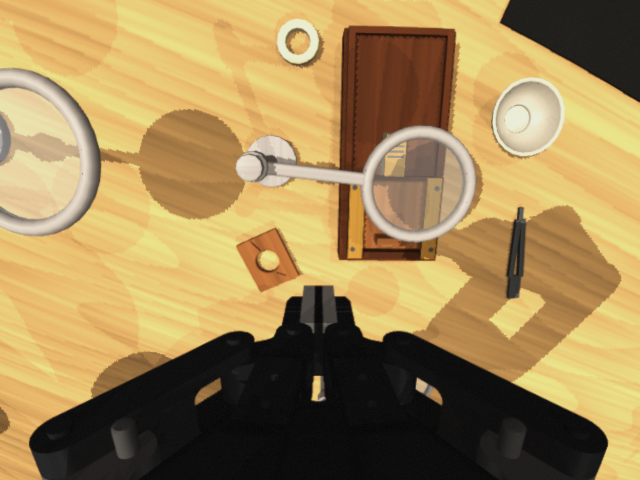

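View pics/s1.png

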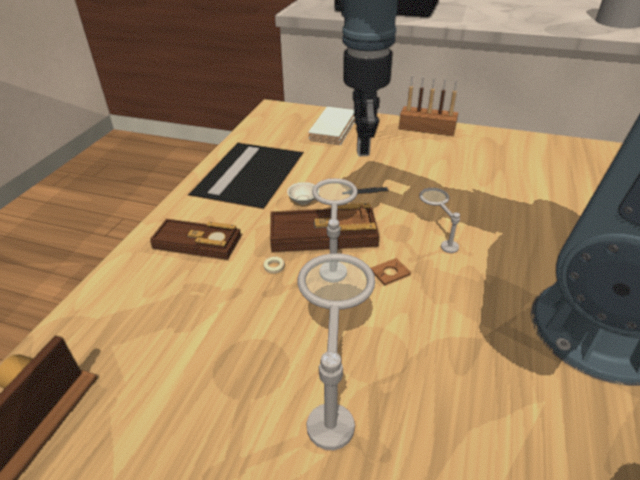

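```bash
python3 - <<'E'
from h import *
c=load("w1");C=cloud(c);P=C.reshape(-1,3)
R=np.array([[.926,.377,0],[.377,-.926,0],[0,0,-1]]);t=np.array([.4504,-.0648,.2446])
L=(P-t)@R; m=(P[:,2]>.17)&(c['d'].reshape(-1)>.02)
L=L[m]*1000
for a in range(-140,20,10):
    k=(L[:,2]>=a)&(L[:,2]<a+10)
    if k.sum()>5: print(a,k.sum(),"x",np.percentile(L[k,0],[1,99]).round(0),"y",np.percentile(L[k,1],[1,99]).round(0))
b=lambda p:(np.array([[np.cos(.385),np.sin(.385)],[-np.sin(.385),np.cos(.385)]])@(p[:2]-np.array([.5185,-.1185]))).round(4)
for n,u,v,z in [("farL top",345,27,.034),("farR top",455,30,.034),("tabFL",388,137,.036),("tabFR",408,137,.036),("post",252,166,.126),("lens",419,184,.106),("cover ridge c",397,239,.06)]: 
    p=atz(c,u,v,z); print(n,p.round(4),b(p), "depth",pt(c,u,v).round(3))
E
```

```text
-90 7888 x [ 9. 20.] y [-31.  31.]
-80 21926 x [ 2. 19.] y [-59.  59.]
-70 13182 x [-6. 17.] y [-57.  56.]
-60 9446 x [-7. 17.] y [-49.  49.]
-50 6805 x [-9. 12.] y [-41.  41.]
-40 4427 x [-9. 13.] y [-35.  35.]
-30 1365 x [-11.  13.] y [-21.  20.]
-20 679 x [ 6. 11.] y [-14.  13.]
-10 728 x [ 6. 11.] y [-14.  13.]
0 532 x [ 6. 11.] y [-13.  13.]
10 37 x [10. 11.] y [-6.  6.]
farL top [ 0.6219 -0.0201  0.034 ] [0.1327 0.0524] depth [ 0.633 -0.018 -0.001]
farR top [ 0.6593 -0.1133  0.034 ] [ 0.1324 -0.0481] depth [ 0.674 -0.121 -0.   ]
tabFL [ 0.5489 -0.0961  0.036 ] [0.0366 0.0094] depth [ 0.542 -0.084  0.107]
tabFR [ 0.5564 -0.1139  0.036 ] [ 0.0369 -0.0099] depth [ 0.547 -0.098  0.108]
post [0.4846 0.001  0.126 ] [0.0135 0.1234] depth [0.484 0.001 0.124]
lens [ 0.5189 -0.1218  0.106 ] [-0.0008 -0.0032] depth [ 0.519 -0.122  0.106]
cover ridge c [ 0.4646 -0.1402  0.06  ] [-0.0581  0.0001] depth [ 0.472 -0.125  0.105]
```

```bash
python3 - <<'E'
from h import *
c=load("w1");cv2.imwrite("pics/w1c.png",cv2.resize(c['p'][15:275,230:490,::-1],None,fx=2.3,fy=2.3,interpolation=cv2.INTER_CUBIC))
E
```

```text
(no output)
```

View pics/w1c.png

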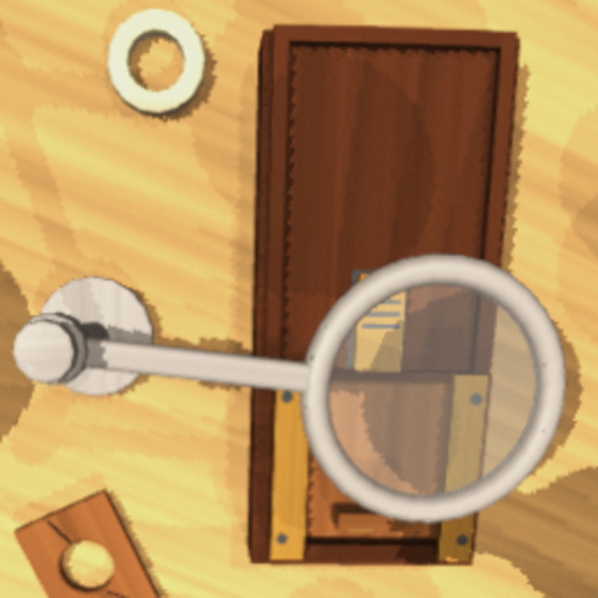

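```bash
python3 -m jog '[[[0,0,40],[0,0,0],0],[[0,0,80],[0,0,0],0],[[0,0,115],[0,0,0],0],[[0,0,136],[0,0,0],0],[[0,0,136],[0,0,0],0],[[0,0,136],[0,0,0],0]]'
python3 - <<'E'
import numpy as np
from bench import *
o=get_obs();print(o['eef_pos'],o['wrist_force'])
R=np.array([[np.cos(.385),np.sin(.385)],[-np.sin(.385),np.cos(.385)]]);q=R@(o['eef_pos'][:2]-np.array([.5185,-.1185]));print(q)
pb=np.array([.013,.1245])
for th in [-.11,.1,.3,.5,.7,.9,1.1,1.2,1.3,1.4,1.5,1.6]:
    u=np.array([np.sin(th),-np.cos(th)]);n=np.array([np.cos(th),np.sin(th)])
    d=pb+.065*u-(.005+.011*abs(np.cos(th))+.0145*abs(np.sin(th)))*n-q
    print(th,(d*[1000,-1000]).round(0))
E
```

```text
time_s: 1.75
eef_pos: [0.4496, -0.0645, 0.108]
eef_rot: [-0.001, 0.981, 0.193, -0.002]
wrist_force: [0.4, 0.1, 0.9]
opening: -0.002
[ 0.4495733  -0.06450866  0.10802735] [0.38424862 0.10513653 0.90083498]
[-0.04360422  0.07592514]
-0.11 [32. 14.]
0.1 [46. 18.]
0.3 [57. 19.]
0.5 [69. 19.]
0.7 [81. 16.]
0.9 [93. 10.]
1.1 [104.   1.]
1.2 [109.  -4.]
1.3 [113. -10.]
1.4 [117. -17.]
1.5 [120. -24.]
1.6 [122. -31.]
```

```bash
python3 -m jog '[[[10,5,0],[0,0,0],0],[[20,10,0],[0,0,0],0],[[27,13,0],[0,0,0],0],[[32,14,0],[0,0,0],0],[[39,16,0],[0,0,0],0],[[46,18,0],[0,0,0],0],[[52,19,0],[0,0,0],0],[[57,19,0],[0,0,0],0],[[63,19,0],[0,0,0],0],[[69,19,0],[0,0,0],0],[[75,18,0],[0,0,0],0],[[81,16,0],[0,0,0],0],[[87,13,0],[0,0,0],0],[[93,10,0],[0,0,0],0],[[99,6,0],[0,0,0],0],[[104,1,0],[0,0,0],0],[[109,-4,0],[0,0,0],0],[[113,-10,0],[0,0,0],0],[[113,-10,0],[0,0,0],0]]'
python3 - <<'E'
from bench import *
import cv2
p,d=camera("scene");cv2.imwrite("pics/sc3.png",p[:,:,::-1])
E
```

```text
time_s: 3.33
eef_pos: [0.551, -0.011, 0.1079]
eef_rot: [-0.001, 0.981, 0.193, -0.001]
wrist_force: [0.5, -0.1, -0.5]
opening: -0.001
```

View pics/sc3.png

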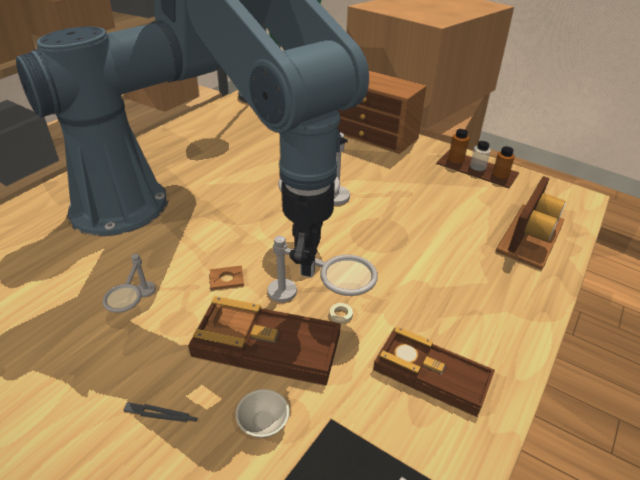

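The lens now sits at (350,274), off the board. I'll measure its angle.

```bash
python3 - <<'E'
from h import *
s=load("scene0"); p=atz(s,350,274,.106); print(p)
v=p[:2]-np.array([.484,.0015]); print(np.linalg.norm(v), np.arctan2(v[1],v[0])-(.385-np.pi/2))
E
```

```text
[0.6148353  0.01489654 0.106     ]
0.13151936126572691 1.2878330950673098
```

```bash
python3 -m jog '[[[4,-7,0],[0,0,0],0],[[6,-12,0],[0,0,0],0],[[8,-17,0],[0,0,0],0],[[9,-20,0],[0,0,0],0],[[9,-20,0],[0,0,0],0],[[-2,-14,0],[0,0,0],0],[[-12,-4,0],[0,0,0],0],[[-12,-4,-20],[0,0,0],0],[[-12,-4,-50],[0,0,0],0],[[-12,-4,-50],[0,0,0],0]]'
python3 - <<'E'
from bench import *
import cv2
p,d=camera("scene");cv2.imwrite("pics/sc4.png",p[:,:,::-1])
o=get_obs();print(o['eef_pos'],o['wrist_force'])
import numpy as np
R=np.array([[np.cos(.385),np.sin(.385)],[-np.sin(.385),np.cos(.385)]]);q=R@(o['eef_pos'][:2]-np.array([.5185,-.1185]));print(q)
E
```

```text
time_s: 4.22
eef_pos: [0.5411, -0.014, 0.1631]
eef_rot: [0.0, 0.981, 0.193, 0.002]
wrist_force: [1.6, 0.2, 0.9]
opening: 0.002
[ 0.54033832 -0.01370987  0.16115357] [-0.64985427 -0.07563612 -0.15721897]
[0.05959461 0.08891775]
```

View pics/sc4.png

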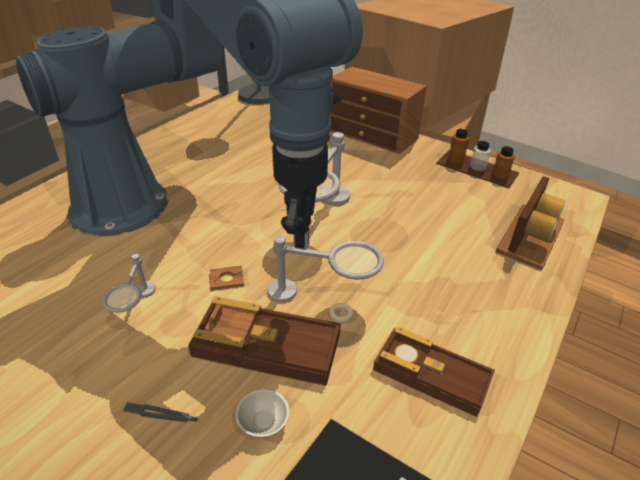

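```bash
python3 -m jog '[[[-15,25,-15],[0,0,0],0],[[-35,50,-25],[0,0,0],0],[[-60,75,-40],[0,0,0],0],[[-90,89,-40],[0,0,0],0],[[-110,89,-40],[0,0,0],0],[[-110,89,-40],[0,0,0],0],[[-110,89,-40],[0,0,0],0]]'
python3 - <<'E'
from bench import *
from h import *
o=get_obs();print(o['eef_pos'],o['wrist_force'])
c=get_calibration("wrist");p,d=camera("wrist");np.savez("w5.npz",p=p,d=d,**c);cv2.imwrite("pics/w5.png",p[:,:,::-1])
E
```

```text
time_s: 4.85
eef_pos: [0.4709, -0.1384, 0.2002]
eef_rot: [-0.0, 0.981, 0.192, 0.001]
wrist_force: [1.3, -0.2, 0.4]
opening: 0.001
[ 0.4709148  -0.1383676   0.20018834] [ 1.33190914 -0.24377281  0.351201  ]
```

View pics/w5.png

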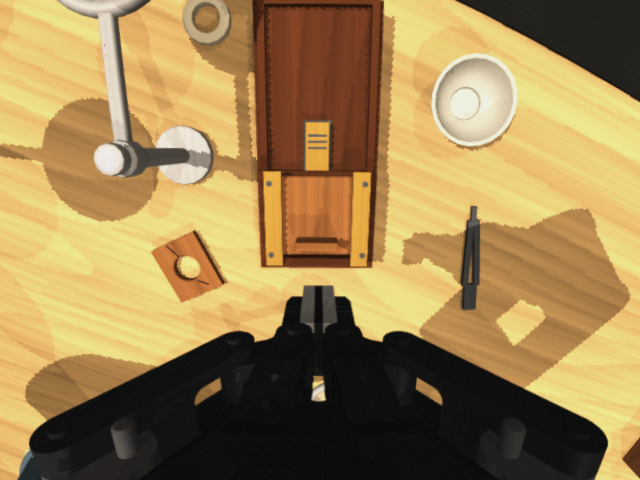

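```bash
python3 - <<'E'
from h import *
c=load("w5");R=np.array([[np.cos(.385),np.sin(.385)],[-np.sin(.385),np.cos(.385)]])
for n,u,v,z in [("tabFL",305,121,.036),("tabFR",330,121,.036),("tabBL",305,171,.036),("tabBR",329,171,.036),("pad",317,142,.036),("lipL back outer",262,267,.047),("lipR back outer",369,267,.047),("lipLfront",264,171,.047),("lipR front",371,172,.047),("ridgeL",297,239,.06),("ridgeR",337,239,.06),("lip innerL",281,200,.047),("lipinnerR",352,200,.047),("post",112,158,.126)]:
    p=atz(c,u,v,z);print(n,p.round(4),(R@(p[:2]-[.5185,-.1185])*1000).round(1),pt(c,u,v)[2].round(4))
E
python3 - <<'E'
import numpy as np,cv2
c=np.load("w5.npz");cv2.imwrite("pics/w5c.png",cv2.resize(c['p'][110:280,240:400,::-1],None,fx=3.5,fy=3.5,interpolation=cv2.INTER_CUBIC))
E
```

```text
tabFL [ 0.5511 -0.0935  0.036 ] [39.6 11. ] 0.0264
tabFR [ 0.5588 -0.1125  0.036 ] [39.6 -9.6] 0.0272
tabBL [ 0.5134 -0.1084  0.036 ] [-1.  11.3] 0.0288
tabBR [ 0.5211 -0.1273  0.036 ] [-0.9 -9.2] 0.0295
pad [ 0.5393 -0.1089  0.036 ] [22.9  1.1] 0.0368
lipL back outer [ 0.4224 -0.1039  0.047 ] [-83.6  49.6] -0.0014
lipR back outer [ 0.4581 -0.1916  0.047 ] [-83.4 -45. ] 0.0284
lipLfront [ 0.5015 -0.0774  0.047 ] [-0.3 44.5] 0.0404
lipR front [ 0.5339 -0.159   0.047 ] [ -0.9 -43.3] 0.0298
ridgeL [ 0.4615 -0.1229  0.06  ] [-54.5  17.4] 0.0498
ridgeR [ 0.4739 -0.1533  0.06  ] [-54.4 -15.5] 0.0468
lip innerL [ 0.4844 -0.0987  0.047 ] [-24.2  31.1] 0.0463
lipinnerR [ 0.5068 -0.1538  0.047 ] [-24.1 -28.3] 0.0387
post [4.843e-01 4.000e-04 1.260e-01] [ 13.  123.1] 0.1257
```

View pics/w5c.png

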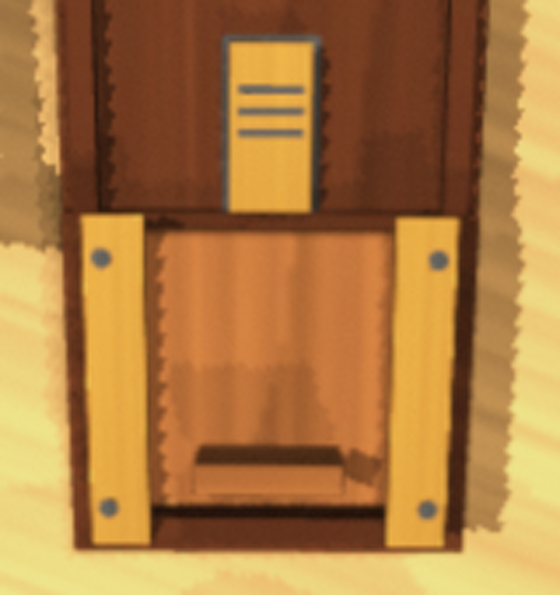

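```bash
python3 -m jog '[[[35,-1,0],[0,0,0],0],[[75,-1.5,0],[0,0,0],0],[[75,-1.5,35],[0,0,0],0],[[75,-1.5,75],[0,0,0],0],[[75,-1.5,110],[0,0,0],0],[[75,-1.5,132],[0,0,0],0],[[75,-1.5,140],[0,0,0],0],[[75,-1.5,140],[0,0,0],0],[[75,-1.5,140],[0,0,0],0]]'
python3 - <<'E'
from bench import *
from h import *
o=get_obs();print(o['eef_pos'],o['wrist_force'])
R=np.array([[np.cos(.385),np.sin(.385)],[-np.sin(.385),np.cos(.385)]]);print(R@(o['eef_pos'][:2]-np.array([.5185,-.1185])))
p,d=camera("scene");cv2.imwrite("pics/sc6.png",cv2.resize(p[220:400,170:370,::-1],None,fx=3,fy=3))
E
```

```text
time_s: 5.65
eef_pos: [0.5417, -0.1078, 0.0611]
eef_rot: [-0.0, 0.981, 0.193, 0.002]
wrist_force: [1.4, 0.4, -0.1]
opening: -0.003
[ 0.54172196 -0.10782431  0.06105609] [ 1.44193048  0.37876016 -0.1168538 ]
[0.02553143 0.00117299]
```

View pics/sc6.png

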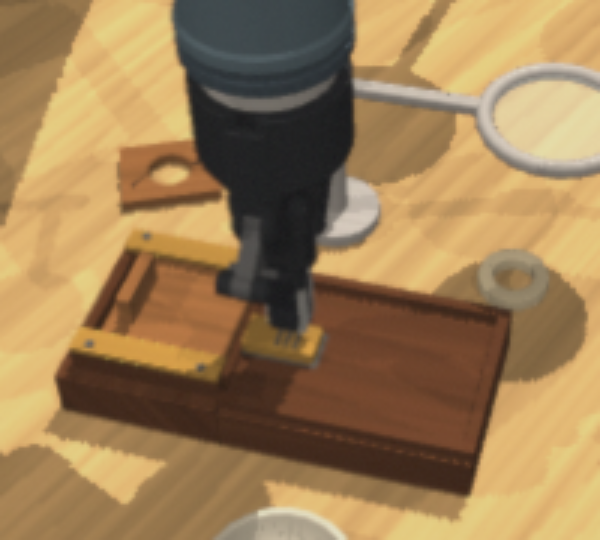

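```bash
python3 -m jog '[[[-1,0,4],[0,0,0],0],[[-1,0,8],[0,0,0],0],[[-1,0,10],[0,0,0],0],[[-1,0,12],[0,0,0],0],[[-1,0,13],[0,0,0],0],[[-1,0,14],[0,0,0],0],[[-1,0,14],[0,0,0],0]]'
```

```text
time_s: 6.28
eef_pos: [0.5418, -0.1088, 0.0484]
eef_rot: [0.001, 0.981, 0.192, 0.003]
wrist_force: [-0.1, -0.3, 2.3]
opening: 0.0
```

```bash
python3 -m jog '[[[0,0,1],[0,0,0],0],[[0,0,2],[0,0,0],0],[[0,0,3],[0,0,0],0],[[0,0,4],[0,0,0],0],[[0,0,4],[0,0,0],0]]'
```

```text
time_s: 6.7
eef_pos: [0.5418, -0.1089, 0.0441]
eef_rot: [0.001, 0.981, 0.192, 0.003]
wrist_force: [-0.8, -0.4, 2.2]
opening: 0.004
```

```bash
python3 -m jog '[[[0,0,1],[0,0,0],0],[[0,0,2],[0,0,0],0],[[0,0,2],[0,0,0],0],[[0,0,2],[0,0,0],0]]'
```

```text
time_s: 7.03
eef_pos: [0.5419, -0.1089, 0.0424]
eef_rot: [0.001, 0.981, 0.192, 0.003]
wrist_force: [-1.8, 0.9, 7.1]
opening: -0.001
```

```bash
python3 -m jog '[[[0,0,1],[0,0,0],0],[[0,0,1],[0,0,0],0],[[0,0,1],[0,0,0],0]]'; python3 -m jog '[[[0,0,1],[0,0,0],0],[[0,0,1],[0,0,0],0],[[0,0,1],[0,0,0],0]]'
```

```text
time_s: 7.28
eef_pos: [0.5419, -0.1089, 0.0423]
eef_rot: [0.001, 0.981, 0.193, 0.003]
wrist_force: [-4.7, 1.2, 12.2]
opening: -0.003
time_s: 7.53
eef_pos: [0.5419, -0.1089, 0.0423]
eef_rot: [0.001, 0.981, 0.193, 0.003]
wrist_force: [-5.3, 0.9, 14.0]
opening: -0.0
```

```bash
python3 -m jog '[[[0,0,-10],[0,0,0],0],[[0,0,-40],[0,0,0],0],[[0,0,-80],[0,0,0],0],[[-10,0,-118],[0,0,0],0],[[-50,0,-118],[0,0,0],0],[[-90,0,-118],[0,0,0],0],[[-110,0,-118],[0,0,0],0],[[-110,0,-118],[0,0,0],0],[[-110,0,-118],[0,0,0],0]]'
python3 - <<'E'
from bench import *
from h import *
o=get_obs();print(o['eef_pos'],o['wrist_force'])
R=np.array([[np.cos(.385),np.sin(.385)],[-np.sin(.385),np.cos(.385)]]);print(R@(o['eef_pos'][:2]-np.array([.5185,-.1185])))
c=get_calibration("wrist");p,d=camera("wrist");np.savez("w7.npz",p=p,d=d,**c);cv2.imwrite("pics/w7.png",p[:,:,::-1])
p,d=camera("scene");cv2.imwrite("pics/sc7.png",cv2.resize(p[220:400,170:390,::-1],None,fx=3.3,fy=3.3))
E
```

```text
time_s: 8.28
eef_pos: [0.4391, -0.1509, 0.1601]
eef_rot: [0.001, 0.981, 0.192, 0.003]
wrist_force: [-0.5, 0.2, 0.0]
opening: -0.0
[ 0.43907245 -0.15085444  0.16005922] [-0.54603123  0.178186    0.02181246]
[-0.08576434 -0.00015631]
```

View pics/w7.png

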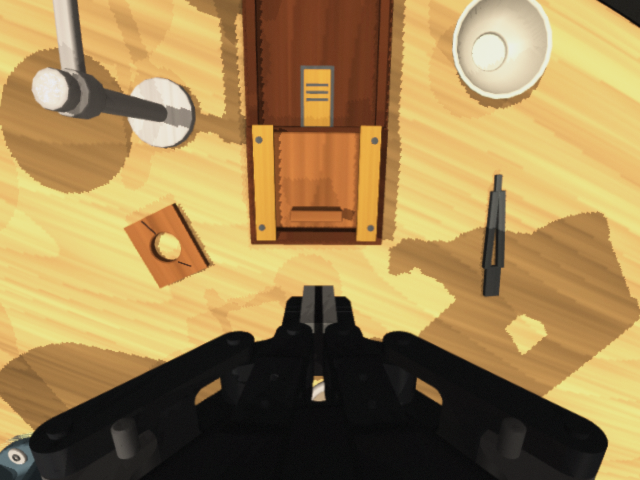

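View pics/sc7.png

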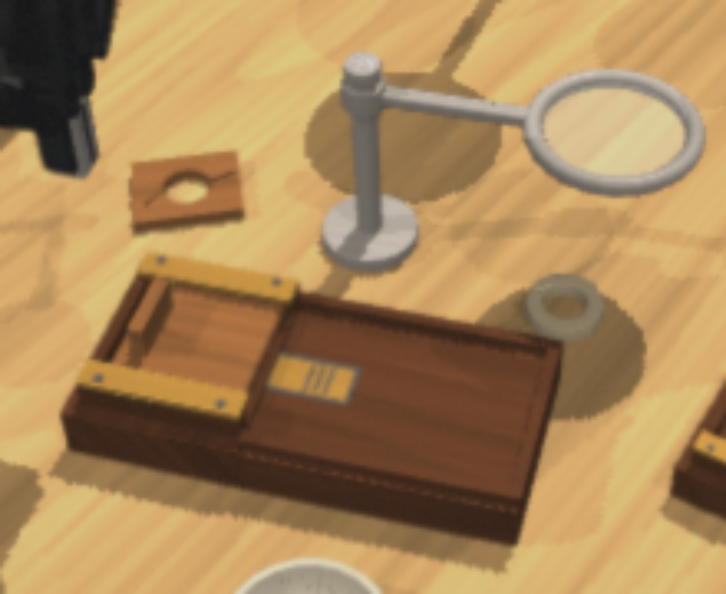

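```bash
python3 -m jog '[[[0,-1,30],[0,0,0],0],[[0,-1,65],[0,0,0],0],[[0,-1,90],[0,0,0],0],[[0,-1,98],[0,0,0],0],[[0,-1,98],[0,0,0],0],[[0,-1,98],[0,0,0],0]]'; python3 -m jog '[[[4,0,0],[0,0,0],0],[[8,0,0],[0,0,0],0],[[10,0,0],[0,0,0],0],[[14,0,0],[0,0,0],0],[[18,0,0],[0,0,0],0],[[22,0,0],[0,0,0],0],[[22,0,0],[0,0,0],0]]'
python3 - <<'E'
from bench import *
from h import *
o=get_obs();print(o['eef_pos'],o['wrist_force'])
p,d=camera("scene");cv2.imwrite("pics/sc8.png",cv2.resize(p[220:400,170:390,::-1],None,fx=3.3,fy=3.3))
E
```

```text
time_s: 8.88
eef_pos: [0.4412, -0.1496, 0.0624]
eef_rot: [0.001, 0.981, 0.193, 0.003]
wrist_force: [0.5, 0.8, 0.5]
opening: 0.001
time_s: 9.47
eef_pos: [0.4625, -0.1412, 0.0628]
eef_rot: [0.001, 0.981, 0.193, 0.003]
wrist_force: [-0.1, 0.4, 0.1]
opening: -0.001
[ 0.46249915 -0.14118012  0.06284112] [-0.10029381  0.43464813  0.08994474]
```

View pics/sc8.png

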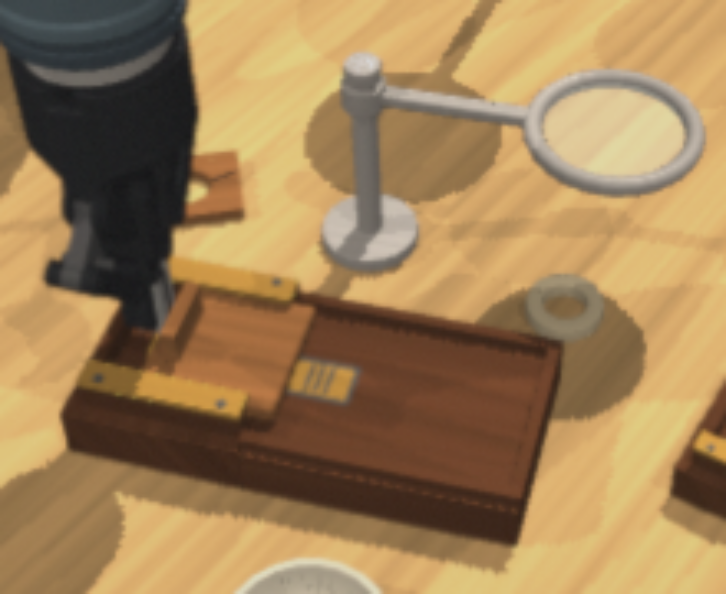

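```bash
python3 -m jog '[[[5,0,0],[0,0,0],0],[[10,0,0],[0,0,0],0],[[15,0,0],[0,0,0],0],[[20,0,0],[0,0,0],0],[[25,0,0],[0,0,0],0],[[30,0,0],[0,0,0],0],[[35,0,0],[0,0,0],0],[[40,0,0],[0,0,0],0],[[45,0,0],[0,0,0],0],[[50,0,0],[0,0,0],0],[[55,0,0],[0,0,0],0],[[60,0,0],[0,0,0],0],[[65,0,0],[0,0,0],0],[[70,0,0],[0,0,0],0],[[74,0,0],[0,0,0],0],[[78,0,0],[0,0,0],0],[[81,0,0],[0,0,0],0],[[84,0,0],[0,0,0],0],[[86,0,0],[0,0,0],0],[[86,0,0],[0,0,0],0]]'
python3 - <<'E'
from bench import *
from h import *
o=get_obs();print(o['eef_pos'],o['wrist_force'])
p,d=camera("scene");cv2.imwrite("pics/sc9.png",cv2.resize(p[220:400,170:390,::-1],None,fx=3.3,fy=3.3))
E
```

```text
time_s: 11.18
eef_pos: [0.542, -0.1085, 0.0632]
eef_rot: [0.001, 0.981, 0.193, 0.003]
wrist_force: [-1.3, 0.1, 0.9]
opening: 0.001
[ 0.5420012  -0.10845523  0.06320142] [-1.33457662  0.09082755  0.90894572]
```

View pics/sc9.png

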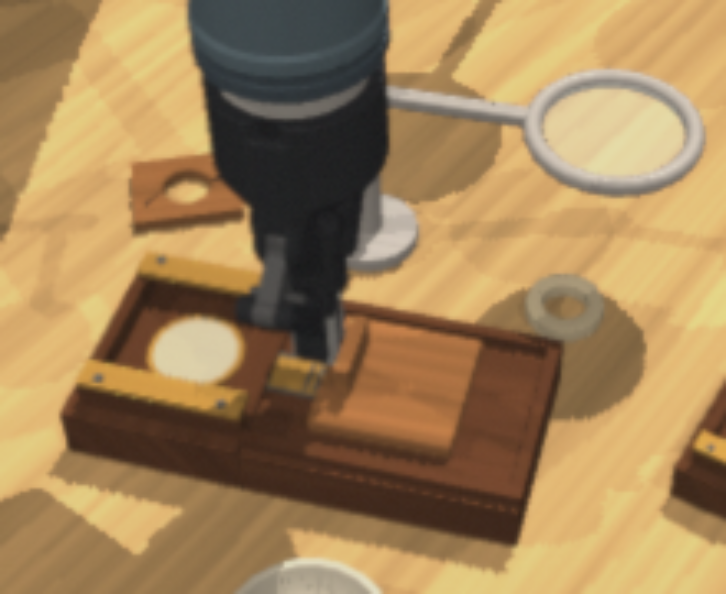

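The cover lies in the tray. I'll back off and verify.

```bash
python3 -m jog '[[[-6,0,0],[0,0,0],0],[[-14,0,0],[0,0,0],0],[[-18,0,-15],[0,0,0],0],[[-18,0,-50],[0,0,0],0],[[-18,0,-90],[0,0,0],0],[[-40,0,-130],[0,0,0],0],[[-80,0,-150],[0,0,0],0],[[-100,0,-150],[0,0,0],0],[[-100,0,-150],[0,0,0],0],[[-100,0,-150],[0,0,0],0]]'
python3 - <<'E'
from bench import *
from h import *
o=get_obs();print(o['eef_pos'],o['wrist_force'])
c=get_calibration("wrist");p,d=camera("wrist");np.savez("w10.npz",p=p,d=d,**c);cv2.imwrite("pics/w10.png",p[:,:,::-1])
c=get_calibration("scene");p,d=camera("scene");np.savez("sc10.npz",p=p,d=d,**c);cv2.imwrite("pics/sc10.png",cv2.resize(p[220:400,170:390,::-1],None,fx=3.3,fy=3.3))
E
```

```text
time_s: 12.07
eef_pos: [0.4472, -0.147, 0.2131]
eef_rot: [0.001, 0.981, 0.192, 0.004]
wrist_force: [0.0, 1.0, 0.9]
opening: 0.001
[ 0.44715895 -0.14698634  0.21307739] [0.0061952  1.03233978 0.94476377]
```

View pics/w10.png

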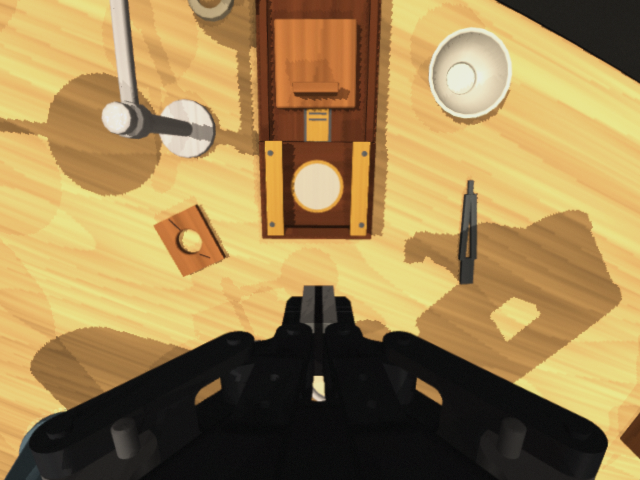

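View pics/sc10.png

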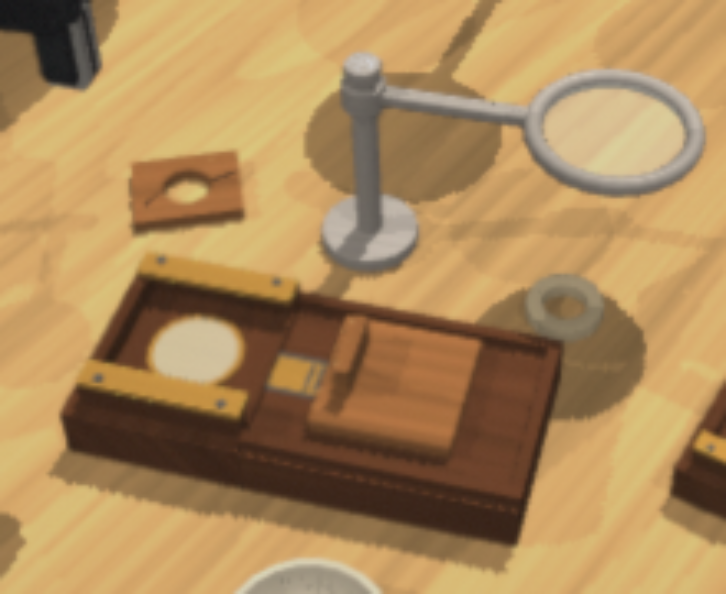

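```bash
python3 - <<'E'
from h import *
c=load("w10");s=load("sc10");R=np.array([[np.cos(.385),np.sin(.385)],[-np.sin(.385),np.cos(.385)]]);o=np.array([.5185,-.118])
q=[]
for u,v in [(275,19),(354,19),(277,106),(356,107)]:
    p=atz(c,u,v,.038);q.append(R@(p[:2]-o));print((q[-1]*1000).round(1))
print("centre",np.mean(q,0))
P=cloud(c)[30:75,285:345].reshape(-1,3);A=np.c_[P[:,:2],np.ones(len(P))];k=np.linalg.lstsq(A,P[:,2],rcond=None)[0];print("tilt",k[:2],"z",P[:,2].mean())
p=atz(s,170+614/3.3,220+131/3.3,.106);v=p[:2]-[.484,.0015];print("mag",np.linalg.norm(v),np.arctan2(v[1],v[0])-(.385-np.pi/2))
E
```

```text
[95.3 35. ]
[ 95.5 -28.8]
[27.9 34.8]
[ 27.3 -32.1]
centre [0.06148733 0.00221961]
tilt [-0.56402072 -0.2376099 ] z 0.03821534184085156
mag 0.1301549445201223 1.5674397656545338
```

```bash
python3 - <<'E'
from h import *
R=np.array([[np.cos(.385),np.sin(.385)],[-np.sin(.385),np.cos(.385)]]);o=np.array([.5185,-.118])
for n,sl in (("w10",np.s_[24:80,282:348]),("sc10",np.s_[322:348,278:308])):
    c=load(n);P=cloud(c)[sl].reshape(-1,3);b=(P[:,:2]-o)@R.T
    m=abs(P[:,2]-np.median(P[:,2]))<.006
    A=np.c_[b,np.ones(len(P))][m];k=np.linalg.lstsq(A,P[m,2],rcond=None)[0]
    print(n,m.mean(),np.percentile(P[:,2],[2,25,50,75,98]).round(4),"tilt",k[:2],"rms",np.std(A@k-P[m,2]))
E
```

```text
w10 0.9962121212121212 [0.0357 0.0368 0.0373 0.0379 0.039 ] tilt [-0.00875175  0.00166645] rms 0.0007702260430874883
sc10 0.9692307692307692 [0.035  0.0364 0.0372 0.038  0.0481] tilt [-0.01288824 -0.01499105] rms 0.001104626406561039
```

Flat (the first tilt fit was thrown off by outlier depths), with its centre at x≈61 mm and y≈2 mm, and the magnifier at about 1.57 rad. I'm handing in.

```bash
python3 - <<'E'
from bench import *
print(hand_in())
E
```

```text
the job is handed in; nothing more can be done
None
```

I swung the magnifier aside, pressed the snap tab in, and pushed the cover by its ridge out onto the tray. I then backed the gripper clear and handed the job in at about 12 s. `hand_in` gave no verdict.

My last checks, all estimated from the camera images except the tab, which I took from the fingertip height:

| Item | Measured | Needed |
|---|---|---|
| Cover, board x | about 61 mm | 36–100 mm |
| Cover, board y | about 2 mm | within 14 mm |
| Cover top height | about 37–38 mm | about 38 mm if resting on the tray |
| Cover tilt | 0.02 rad or less | below 0.08 rad |
| Magnifier angle | about 1.57 rad | above 1.15 rad |
| Snap tab | hit its stop with the fingertips about 28 mm above the table (about 7.5 mm travel) | more than 6 mm |

- **Disagreement:** my first tilt fit came out far too large (0.56 slope). I blamed outlier depth readings. Refitting with outliers dropped gave 0.01–0.02 rad from both the wrist and scene cameras, so I trusted that.
- **Bystanders:** I judged the dish, tweezers, spacer and eyepiece plate only by eye, and saw no sign that they moved.

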